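# Set the length stop of a rod cut-off jig and feed the rod to it

### The job

Crank the handwheel of the cut-off jig until the yellow pointer on the stop stands exactly opposite the nose of the red tab on the scale. Then push the brass rod along its channel until its end rests against the stop, leaving the stop at the mark, and let go. Leave the loose tin, wire spool and needle file where they are.

Things in the scene. Friction and masses are not known exactly. Their poses are not given: they have to be found in the camera images.
- jig: Cut-off jig, fixed: grey base 360 x 130 x 12 mm (x -198 to +162), blue gearbox and flat-lying green handwheel at its -x end, scale rail (top 40 mm high) on the -y side. Origin on the worktop under the bed; x runs along the channel, from handwheel to feed end; z up. Channel: straight, open-topped, centred on y = 0, floor 30 mm above the worktop, walls 19 mm apart, tops at 36 mm, ends at x = +155.
- wheel_hub (a point): Handwheel centre, on its upright axis, 100 mm above the worktop, at jig x = -155; turns with the wheel, x axis towards the crank handle, z up. Green rim of mean radius 69 mm (12 mm bar), hub radius 15, three 10 mm spokes at 0, +120, -120 deg from x. Closed fingertips fit between the spokes and can push one round; below is the gearbox, 62 mm square, top at 64 mm, boss of radius 21 top at 72 mm.
- handwheel (a joint): Angle of the handwheel, rad, 0 to 14.66; grows clockwise seen from above. One turn moves the stop 24 mm; clockwise draws the stop towards the wheel. Takes about 4 N at 42 mm radius and stays where it is left; only the wheel moves the stop.
- stop (a joint): Travel of the stop slide in m, 0 to 0.056, grows as it moves towards the handwheel (jig -x).
- pointer (a point): Tip of the yellow pointer blade (2.5 mm wide) on the stop slide, 43 mm above the worktop, just above the scale; axes as the jig's. Moves along the jig's x with the stop. The slide is an aluminium block 40 x 52 mm, top 60 mm above the worktop.
- mark (a point): Tip of the 2.5 mm wide nose of the red tab clipped on the scale rail, 43 mm above the worktop; axes as the jig's. The pointer is set when it has the same jig x as this point. The tab is fixed.
- stop_face (a point): Point of the stop's steel face that the rod meets, on the axis of the channel, 39 mm above the worktop; its x axis points along the jig's x, away from the face, towards the rod.
- brass_rod: Loose solid brass rod, 18 mm in diameter, 100 mm long, about 0.2 kg, lying in the channel. Origin under its middle; x along the rod towards the feed end.
- rod_tip (a point): Centre of the rod's end that faces the stop, on the rod's axis, 39 mm above the worktop.
- rod_tail (a point): Centre of the rod's other end, at the feed side, where it is pushed.
- tin: Loose round aluminium tin, 51 mm in diameter, 22 mm tall, between robot and jig; origin under its middle. Bystander.
- wire_spool: Loose spool of brass wire, 46 mm in diameter, 26 mm tall, behind the jig; origin under its middle. Bystander.
- file: Loose needle file with wooden handle, 151 mm long, 13 mm thick, lying to the right of the jig; origin under its middle. Bystander.
- crank_handle: Red crank handle standing on the rim at the end of the spoke at 0 degrees: 20 mm thick, 28 mm tall, spins freely on its upright pin. Origin at the centre of its underside, 109 mm above the worktop, 69 mm from the wheel's axis; z up.

How it is judged:
On the way, in this order (a step that is already met when the one before it is completed fails the run):
1. the pointer stands opposite the red tab's nose (x of pointer in the frame of mark between -0.002 and 0.002 m), for 0.3 s.
2. the rod's end rests against the stop (distance between rod_tip and stop_face below 0.0025 m), for 0.2 s.
At the end, for the whole second after the job is handed in: The pointer is within 2 mm of the red tab's nose along the scale, and the rod lies in the channel at rest with its end against the stop (within 2.5 mm) (all of step 1 and distance between rod_tip and stop_face below 0.0025 m and angle between the x axis of brass_rod and the x axis of jig, either way round below 0.05 rad and linear speed of brass_rod below 0.01 m/s); the robot touches nothing.
It fails at once if the tin, wire spool or needle file was moved more than 15 mm (distance of any of tin, wire_spool, file from where it was at the start of the episode above 0.015 m).
It also fails if it takes over 67 s, if anything falls off the work surface, if the arm or the gripper's body presses on something with over 40 N, if the wrist force passes 120 N, or if a joint passes its speed limit or range.

### The arm

A 7-joint arm with a two-finger parallel gripper is mounted at the origin on a cart in front of the work surface, level with it; the furniture and walls round the work are solid. World frame = base frame: x ahead of the robot, y to its left, z up, the work surface at z = 0. Lengths are in m, angles in rad, forces in N, time in s.
With the tool pointing down it reaches from about 0.425 to 0.95 m from the base axis. Payload 4.7 kg.
Tool frame: the origin (TCP) lies at the very end of the fingers, on their centre line; the grasp point (between the pads) lies 19 mm behind it (arm.pinch_z is the distance from the TCP to the grasp point, in m); z points along the fingers, y is the line along which they close (so a half turn about z gives the same grasp; the last joint's range is limited). The gripper opens to 85 mm and grips with 20 to 120 N. Pads are 22 mm wide; open, the fingers measure 114 mm over their backs; the gripper's body (76 mm by 85 mm) begins 54 mm behind the grasp point. The pads swing forward as they close: fully open they stand 13 mm farther back than shut.
Start: joints at [-1.228, 0.469, -0.049, 1.532, 0.024, 1.141, -0.082], TCP at [0.245, 0.629, 0.231] pointing down, gripper open.
Joint ranges: [-2.59, 2.59], [-0.33, 1.99], [-1.39, 1.29], [0.1, 2.45], [-1.04, 4.18], [0.21, 1.99], [-2.66, 2.66]. Speed limits (rad/s): [2.57, 2.57, 3.14, 3.14, 3.14, 3.14, 3.14].

### API

Orientations are given as a rotation vector (axis times angle).
In Python, from plant import arm, cams, order gives the robot as it stands (arm), with the cameras (cams) and the job (order).
- The arm moves only by the tool nudge_tcp, called as a command line: name --argument value ..., lists and objects as JSON in quotes. Schema: {"type":"object","properties":{"moves":{"type":"array","items":{"type":"array","items":{"type":"array","items":{"type":"number"},"minItems":6,"maxItems":6},"minItems":1,"maxItems":12},"minItems":1,"maxItems":1},"finger_gap":{"type":"number"},"only":{"type":"string"},"quiet":{"type":"boolean"},"lines":{"type":"string"}},"required":["moves"],"additionalProperties":false}. moves is a list that holds a single list of rows (three levels of brackets), with 1 to 12 rows, each of 6 numbers: dx, dy, dz in shares of 400 mm (1.0 is 400 mm), then a rotation vector rx, ry, rz in shares of 90 degrees (1.0 is 90 degrees); each row is the pose to reach, as a shift and turn from the pose commanded when the call began, along the tool's axes at that moment; what a row does not reach only later rows make up. A row lasts 1/12 s, in which the tool goes at most 0.0417 m and 0.125 rad, less where a joint would pass 70% of its speed; a pose out of reach is approached as far as the arm can. finger_gap is the finger opening in m, set as the call begins (left out keeps the last). The fingers move at their own pace and stop on an object; the grip force is fixed at half the most. Time passes only in rows, so rows that do not move let the fingers close. The tool returns the time, the measured TCP pose, the force, the opening and the grip force at its end. only (a regular expression) keeps the lines of the reply that match it, lines (a string "A,B") keeps lines A to B, and quiet returns only ok. A shift or turn number past 1, either way, is cut back to 1. Input that does not fit is refused with a message, and nothing moves.
- arm.state(): the state, without advancing time (a new reading comes with each control period).
- cams.grab_frame(name): name is "side" or "top" or "wrist"; returns a dict with "img" (420x560x3 uint8, red, green, blue), "depth" (420x560 float32, m along the optical axis (not along the pixel's ray), 0 where there is no reading), "fx", "fy", "cx", "cy" (pixels), "dist" ([k1, k2, p1, p2, k3] as OpenCV has them; the pictures are not rectified), "xyz" and "attitude" of the camera in the world; the wrist camera has in their place "T_tool_cam" (4x4, takes a point from camera to tool coordinates, whose origin is the TCP and whose axes are the flange's). Camera axes: x right, y up, looking along -z (the intrinsics and any distortion apply to the point x, -y, -z); pixel columns grow to the right and rows downward; lengths in m; the calibration is good to about 2 mm. A picture is of the moment at which its call begins: read the wrist's pose just before it.
- order.close_job(): hands the job in; it is judged then, once.
The state is a dict: "t": time; "q": joint angles; "dq": joint speeds; "effort": joint torques, N m; "ee_pos": TCP position; "ee_rot": TCP orientation; "contact_force": force on the tool from outside, world axes, zero at the start; "moment": the same for the moment, N m; "finger_gap": finger opening in m; "finger_force": force on a finger pad.
Only numpy, scipy, OpenCV 4.12 (cv2) and the standard library are available. Lean on these libraries where they do the work, as an engineer would, in place of code of your own. Each camera call takes 0.05 s, during which the arm holds its last target. There are 200 camera calls.

## Working session

There is one attempt and no reset: what is moved stays moved. The work goes in short steps, Python scripts to look and compute and a tool call to move; the robot and the scene stay as the last step left them, time stands still between calls to the robot, and variables do not carry over. Pictures are saved under pics/ and viewed, at most 10 in all, crops included, and the job is handed in when it is done.

```bash
ls; mkdir -p pics
```

Create h.py:
```python
import numpy as np, cv2, pickle
from scipy.spatial.transform import Rotation as R
from plant import arm, cams, order
def grab(n):
    s=arm.state(); f=cams.grab_frame(n)
    if "T_tool_cam" in f:
        T=np.eye(4);T[:3,:3]=R.from_rotvec(s["ee_rot"]).as_matrix();T[:3,3]=s["ee_pos"];T=T@np.array(f["T_tool_cam"])
        f["Rm"],f["o"]=T[:3,:3],T[:3,3]
    else:
        a=np.array(f["attitude"]);f["Rm"]=a if a.shape==(3,3) else R.from_rotvec(a).as_matrix(); f["o"]=np.array(f["xyz"])
    return f
def K(f): return np.array([[f["fx"],0,f["cx"]],[0,f["fy"],f["cy"]],[0,0,1.]])
def ray(f,u,v):
    p=cv2.undistortPoints(np.array([[[u,v]]],float),K(f),np.array(f["dist"],float))[0,0]
    return f["Rm"]@np.array([p[0],-p[1],-1.])
def atz(f,u,v,z):
    d=ray(f,u,v);return f["o"]+d*(z-f["o"][2])/d[2]
def atd(f,u,v):
    w=f["depth"][int(v)-1:int(v)+2,int(u)-1:int(u)+2];return f["o"]+ray(f,u,v)*np.median(w)
def tri(f,p,g,q):
    a,b=ray(f,*p),ray(g,*q);a/=np.linalg.norm(a);b/=np.linalg.norm(b)
    st=np.linalg.lstsq(np.c_[a,-b],g["o"]-f["o"],rcond=None)[0]
    P,Q=f["o"]+a*st[0],g["o"]+b*st[1];return (P+Q)/2,np.linalg.norm(P-Q)
def save(f,n): cv2.imwrite(f"pics/{n}.png",f["img"][...,::-1]); pickle.dump(f,open(f"pics/{n}.pkl","wb"))
def load(n): return pickle.load(open(f"pics/{n}.pkl","rb"))
def proj(f,P):
    c=(np.asarray(P)-f["o"])@f["Rm"]; c=c*[1,-1,-1]
    return cv2.projectPoints(c.reshape(1,3),np.zeros(3),np.zeros(3),K(f),np.array(f["dist"],float))[0].ravel()
```

Run:
```python
from h import *
for n in("top","side"):
    f=grab(n);save(f,n);print(n,f["o"],f["Rm"].round(3).tolist(),f["fx"],f["dist"])
s=arm.state();print(s);print(arm.pinch_z)
```

```text
pics
plant.py
top [ 0.45803733 -0.27132109  1.03639276] [[-0.002, 0.992, -0.123], [-1.0, 0.001, 0.027], [0.027, 0.123, 0.992]] 443.03533576020294 [-0.10950421  0.          0.          0.          0.        ]
side [0.3650066  0.49209238 0.5378153 ] [[-0.973, 0.119, -0.199], [-0.232, -0.48, 0.846], [0.005, 0.869, 0.495]] 408.32609389197364 [-0.08672065  0.          0.          0.          0.        ]
{'t': 0.1, 'q': array([-1.22791702,  0.46936704, -0.04860259,  1.53357503,  0.024101  ,
        1.14100314, -0.08230196]), 'dq': array([ 0.00070655,  0.00039729, -0.00061353, -0.00208196,  0.00087215,
       -0.00046261, -0.00028216]), 'effort': array([ 6.18504619e-04, -5.11516178e+01, -4.71008895e-02, -2.38390160e+01,
        1.07635319e-02,  4.46222228e-03,  4.52249331e-07]), 'ee_pos': array([0.24500166, 0.62840154, 0.23036193]), 'ee_rot': array([-5.80529340e-01, -3.08721517e+00,  2.74311094e-03]), 'contact_force': array([ 1.12418149, -1.22337   ,  0.70743458]), 'moment': array([ 0.06298788, -0.00305896,  0.0324224 ]), 'finger_force': 0.0, 'finger_gap': 0.08537964510851434}
0.0187
```

View pics/top.png

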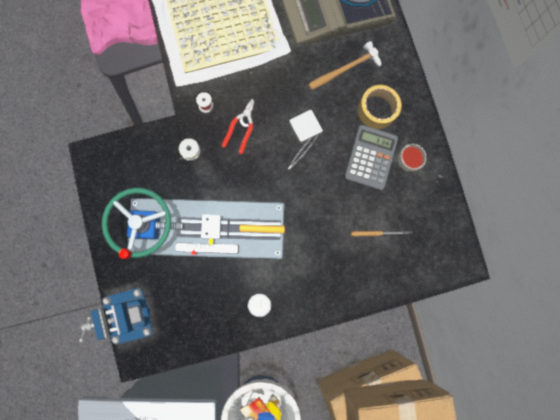

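View pics/side.png

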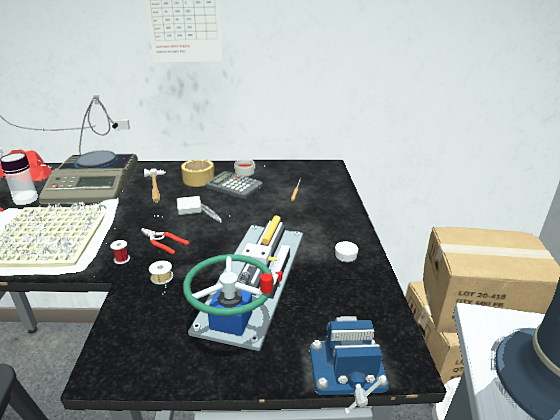

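The top view shows the jig: wheel hub about (136,222), red handle (124,254), stop block (210,227), rod (262,229), yellow pointer (211,241), red tab (194,252). In the side view the hub is about (228,283), with the handle at (266,284). I'll enlarge a crop of each.

Run:
```python
from h import *
t=load("top");s=load("side")
def crop(f,x0,y0,w,h,k,n):
    cv2.imwrite(f"pics/{n}.png",cv2.resize(f["img"][y0:y0+h,x0:x0+w,::-1],None,fx=k,fy=k,interpolation=cv2.INTER_CUBIC))
crop(t,95,180,200,90,4,"topc"); 
for p in[(136,222),(124,254),(145,205),(285,202),(282,256),(140,202),(210,222),(270,229),(211,241),(194,252)]: print(p,atd(t,*p).round(4))
```

```text
(136, 222) [ 0.5521 -0.0042  0.112 ]
(124, 254) [0.4841 0.0113 0.1367]
(145, 205) [0.6023 0.0049 0.0118]
(285, 202) [ 0.6114 -0.3234  0.0008]
(282, 256) [ 0.4841 -0.3158  0.0023]
(140, 202) [0.6094 0.0169 0.0121]
(210, 222) [ 0.5575 -0.1544  0.0614]
(270, 229) [ 0.5432 -0.2871  0.0487]
(211, 241) [ 0.5165 -0.1552  0.0447]
(194, 252) [ 0.4919 -0.1175  0.0443]
```

View pics/topc.png

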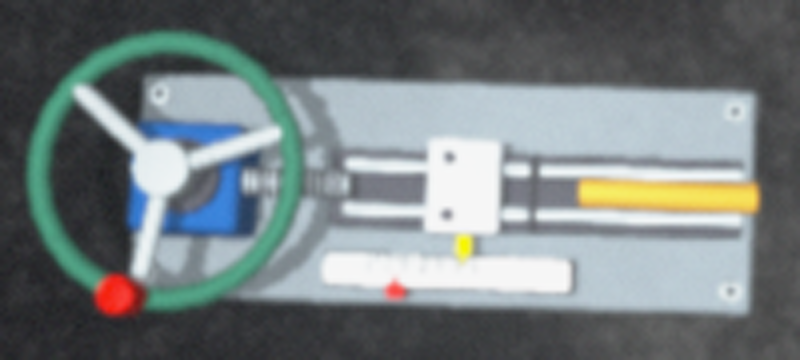

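The crop shows (crop px, 4x from (95,180)): hub (160,168), handle (118,296), pointer tip about (464,258), tab nose about (395,282). The base corners are (145,75), (755,92) and (747,313), and the rod tail is (758,197). Next: jig pose and a handle triangulation.

Run:
```python
from h import *
t=load("top");s=load("side")
T=lambda u,v:(95+(u-1.5)/4,180+(v-1.5)/4)
c=[atz(t,*T(*p),.012)[:2] for p in[(145,75),(755,92),(747,313)]];print(np.round(c,4))
a=c[1]-c[0];yaw1=np.arctan2(a[1],a[0]);b=c[1]-c[2];yaw2=np.arctan2(-b[0],b[1]);print(yaw1,yaw2,np.linalg.norm(a),np.linalg.norm(b))
print("hub",tri(t,T(160,168),s,(228,272)),atz(t,*T(160,168),.112))
print("handle",tri(t,T(118,295),s,(266,275)),atz(t,*T(118,295),.137))
print("tail",atz(t,*T(758,197),.039),"tip",atz(t,*T(578,191),.039))
p=atz(t,*T(464,258),.043);m=atz(t,*T(395,283),.043);print(p,m,(p-m)[:2]@[np.cos(yaw1),np.sin(yaw1)])
st=arm.state();print(R.from_rotvec(st["ee_rot"]).as_matrix().round(3))
Rm=R.from_rotvec(st["ee_rot"]).as_matrix()
for P in([.484,.011,.25],): print(Rm.T@(np.array(P)-st["ee_pos"]))
```

```text
[[ 0.618   0.039 ]
 [ 0.6083 -0.3191]
 [ 0.4796 -0.3139]]
-1.597923844869146 -1.6109855261769241 0.3581810685444536 0.12877048412403805
hub (array([ 0.5537605 , -0.00303878,  0.11988487]), np.float64(0.0034706068985066014)) [ 0.55287558 -0.00121698  0.112     ]
handle (array([0.48667211, 0.01104889, 0.13781012]), np.float64(0.0026908989122058947)) [0.4853746  0.01102585 0.137     ]
tail [ 0.54434052 -0.31922567  0.039     ] tip [ 0.54769315 -0.21760116  0.039     ]
[ 0.50962931 -0.15427646  0.043     ] [ 0.49558338 -0.11582921  0.043     ] 0.03805212044674268
[[-0.932  0.363 -0.001]
 [ 0.363  0.932 -0.002]
 [-0.    -0.002 -1.   ]]
[-0.44694071 -0.48844958 -0.01874907]
```

The rows are not in the units I measure in: shifts go in shares of 400 mm and turns go in shares of 90 degrees. I convert before sending: -0.28 m is -0.7, -0.25 m is -0.625, -0.06 rad is -0.0382.

nudge_tcp --moves '[[[-0.025, -0.03, 0, 0, 0, -0.0127], [-0.0875, -0.0925, 0, 0, 0, -0.0382], [-0.15, -0.1625, 0, 0, 0, -0.0764], [-0.2125, -0.2325, 0, 0, 0, -0.1146], [-0.275, -0.3025, 0, 0, 0, -0.1528], [-0.3375, -0.3725, 0, 0, 0, -0.191], [-0.4, -0.4425, 0, 0, 0, -0.2165], [-0.4625, -0.5125, 0, 0, 0, -0.2165], [-0.525, -0.58, 0, 0, 0, -0.2165], [-0.5875, -0.65, 0, 0, 0, -0.2165], [-0.625, -0.69, 0, 0, 0, -0.2165], [-0.6375, -0.7, 0, 0, 0, -0.2165]]]' --finger_gap 0.06

```text
t: 1.1
ee_pos: [0.3824, 0.2707, 0.2311]
ee_rot: [-0.061, -3.141, 0.003]
contact_force: [-0.2, -0.5, 0.5]
finger_gap: 0.06
finger_force: 0.0
```

Run:
```python
from h import *
s=arm.state();Rm=R.from_rotvec(s["ee_rot"]).as_matrix();print(Rm.round(3),Rm.T@(np.array([.4855,.011,.2])-s["ee_pos"]),s["q"].round(2))
```

```text
[[-0.999  0.039 -0.   ]
 [ 0.039  0.999 -0.002]
 [ 0.    -0.002 -1.   ]] [-0.11307113 -0.25550212  0.03155321] [-0.73  0.13  0.03  2.01 -0.    1.01  0.83]
```

To row units: -0.255 m is -0.6375, -0.242 m is -0.605.

nudge_tcp --moves '[[[-0.015, -0.035, 0, 0, 0, 0], [-0.0475, -0.1075, 0, 0, 0, 0], [-0.085, -0.19, 0.025, 0, 0, 0], [-0.125, -0.28, 0.0375, 0, 0, 0], [-0.165, -0.37, 0.05, 0, 0, 0], [-0.205, -0.46, 0.0625, 0, 0, 0], [-0.24, -0.54, 0.075, 0, 0, 0], [-0.2675, -0.605, 0.075, 0, 0, 0], [-0.2825, -0.6375, 0.075, 0, 0, 0], [-0.2825, -0.6375, 0.075, 0, 0, 0]]]'

```text
t: 1.93
ee_pos: [0.487, 0.014, 0.2011]
ee_rot: [0.058, 3.141, -0.002]
contact_force: [-0.6, 0.7, -0.2]
finger_gap: 0.0596
finger_force: 0.0
```

Run:
```python
from h import *
f=grab("wrist");save(f,"w1")
s=arm.state();print(s["ee_pos"]);print(proj(f,[.4855,.011,.137]),proj(f,s["ee_pos"]),f["o"])
```

```text
[0.48629913 0.01638167 0.20098485]
[278.18510554 223.38700221] [287.42746749 261.6993772 ] [0.42163746 0.01587791 0.34380394]
```

View pics/w1.png

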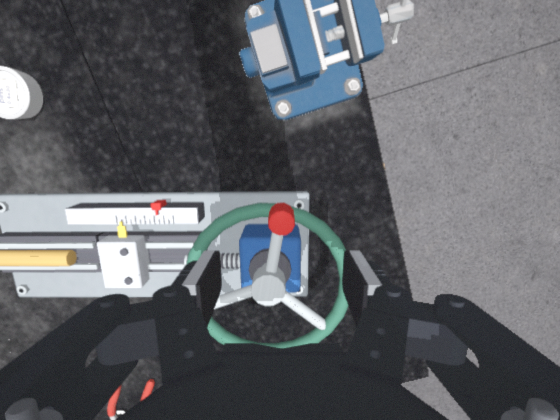

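The wrist view shows the handle top at about (282,217), hub (268,288), pointer tip (121,222) and tab nose (157,214).

Run:
```python
from h import *
f=load("w1");t=load("top")
T=lambda u,v:(95+(u-1.5)/4,180+(v-1.5)/4)
print(atz(f,282,217,.137),tri(f,(282,217),t,T(118,295)))
print("hub",tri(f,(268,289),t,T(160,168)))
p,m=atz(f,121,223,.043),atz(f,157,214,.043);print(p,m)
s=arm.state();Rm=R.from_rotvec(s["ee_rot"]).as_matrix();print(s["ee_pos"],Rm.T@(np.array([.4858,.0105,.115])-s["ee_pos"]))
```

```text
[0.48087891 0.01388846 0.137     ] (array([0.48508615, 0.01428701, 0.12477977]), np.float64(0.0017083842071294055))
hub (array([ 0.55299769, -0.00057817,  0.10894365]), np.float64(0.0006107163001719239))
[ 0.50802631 -0.15453374  0.043     ] [ 0.49977691 -0.11547559  0.043     ]
[0.48629913 0.01638167 0.20098485] [ 0.00026664 -0.00589206  0.08598517]
```

To row units: 0.085 m is 0.2125, -0.004 m is -0.01.

nudge_tcp --moves '[[[0, -0.01, 0.0375, 0, 0, 0], [0, -0.01, 0.1125, 0, 0, 0], [0, -0.01, 0.175, 0, 0, 0], [0, -0.01, 0.2075, 0, 0, 0], [0, -0.01, 0.2125, 0, 0, 0], [0, -0.01, 0.2125, 0, 0, 0]]]'

```text
t: 2.48
ee_pos: [0.4851, 0.0148, 0.1156]
ee_rot: [-0.046, -3.139, -0.001]
contact_force: [-0.3, 0.3, -0.1]
finger_gap: 0.0598
finger_force: 0.0
```

nudge_tcp --moves '[[[0, 0, 0, 0, 0, 0], [0, 0, 0, 0, 0, 0], [0, 0, 0, 0, 0, 0], [0, 0, 0, 0, 0, 0], [0, 0, 0, 0, 0, 0], [0, 0, 0, 0, 0, 0]]]' --finger_gap 0

```text
t: 2.98
ee_pos: [0.4865, 0.0133, 0.1175]
ee_rot: [0.05, 3.139, 0.002]
contact_force: [-1.6, 0.6, 6.1]
finger_gap: 0.0179
finger_force: 58.5
```

Run:
```python
from h import *
s=arm.state();Rm=R.from_rotvec(s["ee_rot"]).as_matrix();print(s["t"],s["ee_pos"],s["contact_force"],s["finger_gap"])
h=Rm.T@(s["ee_pos"]-np.array([.5532,-.0006,0]));print(h,np.degrees(np.arctan2(h[1],h[0])),np.hypot(h[0],h[1]))
```

```text
2.9833 [0.48648497 0.0133158  0.11754424] [-1.57565571  0.59307712  6.06214519] 0.017872753571585038
[ 0.06689841  0.01191266 -0.11766003] 10.096879919791359 0.0679507864611656
```

To row units: -0.1367 m is -0.3418, -0.1359 m is -0.3398.

nudge_tcp --moves '[[[-0.0135, 0.043, 0, 0, 0, 0], [-0.0378, 0.081, 0, 0, 0, 0], [-0.071, 0.1113, 0, 0, 0, 0], [-0.111, 0.1323, 0, 0, 0, 0], [-0.1548, 0.142, 0, 0, 0, 0], [-0.1998, 0.14, 0, 0, 0, 0], [-0.2428, 0.1265, 0, 0, 0, 0], [-0.2808, 0.1023, 0, 0, 0, 0], [-0.3113, 0.069, 0, 0, 0, 0], [-0.332, 0.029, 0, 0, 0, 0], [-0.3418, -0.015, 0, 0, 0, 0], [-0.3398, -0.06, 0, 0, 0, 0]]]'

```text
t: 3.98
ee_pos: [0.6218, -0.0141, 0.1175]
ee_rot: [0.048, 3.14, 0.004]
contact_force: [-4.0, 4.8, 6.8]
finger_gap: 0.0175
finger_force: 59.1
```

Run:
```python
from h import *
f=grab("wrist");save(f,"w2");s=arm.state()
Rm=R.from_rotvec(s["ee_rot"]).as_matrix()
h=Rm.T@(s["ee_pos"]-np.array([.5532,-.0006,0]));print(s["t"],s["contact_force"],h,np.degrees(np.arctan2(h[1],h[0])),np.hypot(h[0],h[1]))
```

```text
4.0333 [-2.1551237  -0.87054728  6.78948175] [-0.06771191 -0.01678896 -0.11763341] -166.07452488110465 0.06976225485792328
```

To row units: 0.1367 m is 0.3418, 0.1359 m is 0.3398.

nudge_tcp --moves '[[[0.0135, -0.043, 0, 0, 0, 0], [0.0378, -0.081, 0, 0, 0, 0], [0.071, -0.1113, 0, 0, 0, 0], [0.111, -0.1323, 0, 0, 0, 0], [0.1548, -0.142, 0, 0, 0, 0], [0.1998, -0.14, 0, 0, 0, 0], [0.2428, -0.1265, 0, 0, 0, 0], [0.2808, -0.1023, 0, 0, 0, 0], [0.3113, -0.069, 0, 0, 0, 0], [0.332, -0.029, 0, 0, 0, 0], [0.3418, 0.015, 0, 0, 0, 0], [0.3398, 0.06, 0, 0, 0, 0]]]'

```text
t: 5.03
ee_pos: [0.486, 0.0115, 0.1176]
ee_rot: [0.053, 3.138, -0.002]
contact_force: [1.8, -4.6, 3.5]
finger_gap: 0.0178
finger_force: 59.5
```

Run:
```python
from h import *
t=grab("top");save(t,"t2");f=grab("wrist");save(f,"w3");s=arm.state()
Rm=R.from_rotvec(s["ee_rot"]).as_matrix()
h=Rm.T@(s["ee_pos"]-np.array([.5532,-.0006,0]));print(s["t"],s["contact_force"],h,np.degrees(np.arctan2(h[1],h[0])),np.hypot(h[0],h[1]))
cv2.imwrite("pics/w3c.png",cv2.resize(f["img"][100:310,0:280,::-1],None,fx=2.8,fy=2.8,interpolation=cv2.INTER_CUBIC))
```

```text
5.1333 [-0.06298636  2.10214113  7.84232067] [ 0.06635471  0.01415014 -0.11772267] 12.038004471815789 0.06784669186625954
```

View pics/w3c.png

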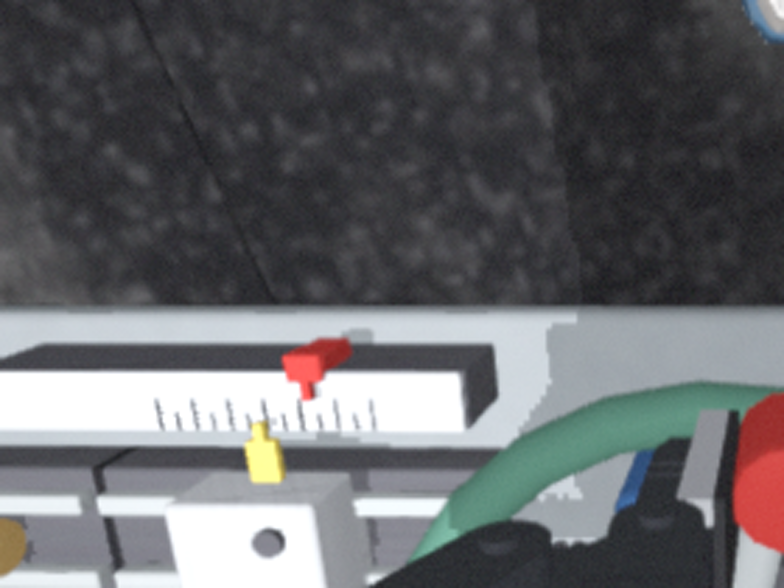

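The crop shows the pointer tip at (261,423) and the nose tip at (307,398), so about 46 crop px are left (2.8x scale).

Run:
```python
from h import *
f=load("w3");T=lambda u,v:((u-.9)/2.8,100+(v-.9)/2.8)
p,m=atz(f,*T(261,423),.043),atz(f,*T(307,398),.043)
e=[atz(f,*T(u,v),.04) for u,v in((20,371),(463,371))];a=(e[0]-e[1])[:2];a/=np.linalg.norm(a)
for ax in(a,[-.031,-.9995],[-.04,-.999]): d=(p-m)[:2]@ax; print(ax,d,d/.024*360)
```

```text
[-0.02825622 -0.99960071] 0.013911544754691049 208.67317132036573
[-0.031, -0.9995] 0.013891076793030787 208.3661518954618
[-0.04, -0.999] 0.013821544690649045 207.32317035973566
```

To row units: -0.1367 m is -0.3418, -0.1359 m is -0.3398.

nudge_tcp --moves '[[[-0.0135, 0.043, 0, 0, 0, 0], [-0.0378, 0.081, 0, 0, 0, 0], [-0.071, 0.1113, 0, 0, 0, 0], [-0.111, 0.1323, 0, 0, 0, 0], [-0.1548, 0.142, 0, 0, 0, 0], [-0.1998, 0.14, 0, 0, 0, 0], [-0.2428, 0.1265, 0, 0, 0, 0], [-0.2808, 0.1023, 0, 0, 0, 0], [-0.3113, 0.069, 0, 0, 0, 0], [-0.332, 0.029, 0, 0, 0, 0], [-0.3418, -0.015, 0, 0, 0, 0], [-0.3398, -0.06, 0, 0, 0, 0]]]'

```text
t: 6.13
ee_pos: [0.6215, -0.0155, 0.1175]
ee_rot: [0.049, 3.141, 0.003]
contact_force: [-5.2, 3.8, 11.4]
finger_gap: 0.0177
finger_force: 60.2
```

nudge_tcp --moves '[[[0.005, -0.02, 0, 0, 0, 0], [0.0123, -0.0403, 0, 0, 0, 0], [0.0225, -0.0588, 0, 0, 0, 0], [0.034, -0.0763, 0, 0, 0, 0], [0.034, -0.0763, 0, 0, 0, 0], [0.034, -0.0763, 0, 0, 0, 0]]]'

```text
t: 6.63
ee_pos: [0.6052, -0.0469, 0.1175]
ee_rot: [-0.052, -3.14, -0.001]
contact_force: [-3.5, -0.1, 9.6]
finger_gap: 0.0178
finger_force: 60.0
```

Run:
```python
from h import *
f=grab("wrist");save(f,"w4");s=arm.state()
print(s["t"],s["ee_pos"],s["contact_force"])
# where pointer/mark lie now, to crop
m=proj(f,[.4958,-.1155,.043]);print(m)
x,y=max(0,int(m[0])-70),max(0,int(m[1])-55)
print(x,y);cv2.imwrite("pics/w4c.png",cv2.resize(f["img"][y:y+110,x:x+140,::-1],None,fx=5,fy=5,interpolation=cv2.INTER_CUBIC))
```

```text
6.6833 [ 0.60516652 -0.04683721  0.11752337] [-2.80532043  0.42164661  9.4761709 ]
[172.66969667  65.6396785 ]
102 10
```

View pics/w4c.png

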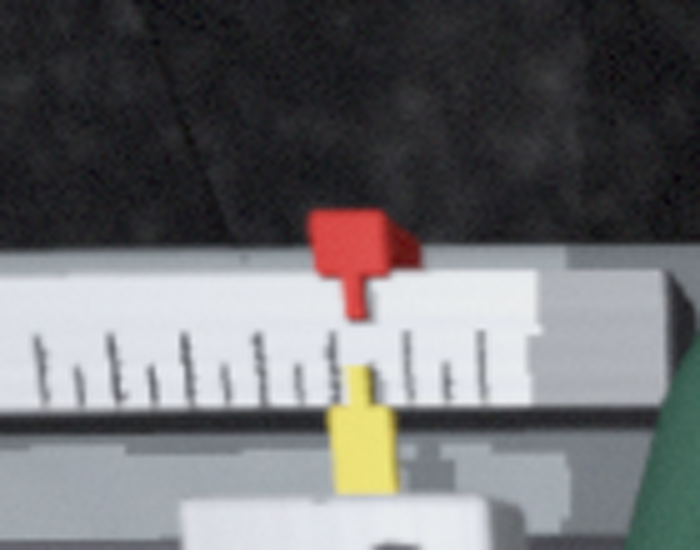

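The pointer tip is at (358,367) and the nose at (357,320), nearly opposite each other. I'll put a number on the offset.

Run:
```python
from h import *
f=load("w4");T=lambda u,v:(102+(u-2)/5,10+(v-2)/5)
p,m=atz(f,*T(358,367),.043),atz(f,*T(357,320),.043)
for ax in([-.028,-.9996],[-.035,-.9994]): print(p,m,(p-m)[:2]@ax)
g=load("w1");print(proj(g,[.51,-.154,.043]))
```

```text
[ 0.5064801  -0.11643413  0.043     ] [ 0.50066663 -0.11586655  0.043     ] 0.000404570158630135
[ 0.5064801  -0.11643413  0.043     ] [ 0.50066663 -0.11586655  0.043     ] 0.0003637623899940725
[121.83459092 224.79319997]
```

To row units: -0.08 m is -0.2, -0.075 m is -0.1875.

nudge_tcp --moves '[[[0, 0, 0, 0, 0, 0], [0, 0, 0, 0, 0, 0], [0, 0, 0, 0, 0, 0], [0, 0, -0.025, 0, 0, 0], [0, 0, -0.075, 0, 0, 0], [0, 0, -0.1375, 0, 0, 0], [0, 0, -0.1875, 0, 0, 0], [0, 0, -0.2, 0, 0, 0]]]' --finger_gap 0.055

```text
t: 7.35
ee_pos: [0.6084, -0.0459, 0.2004]
ee_rot: [0.05, 3.135, 0.0]
contact_force: [1.2, 0.5, 0.5]
finger_gap: 0.0551
finger_force: 0.0
```

nudge_tcp --moves '[[[0.0075, -0.0375, 0, 0, 0, 0], [0.0175, -0.1125, 0, 0, 0, 0], [0.0325, -0.2, 0, 0, 0, 0], [0.0475, -0.2875, 0, 0, 0, 0], [0.0625, -0.375, 0, 0, 0, 0], [0.0775, -0.4625, 0, 0, 0, 0], [0.0925, -0.55, 0, 0, 0, 0], [0.1075, -0.6375, 0, 0, 0, 0], [0.12, -0.7125, 0, 0, 0, 0], [0.1275, -0.7625, 0, 0, 0, 0], [0.1275, -0.7625, 0, 0, 0, 0], [0.1275, -0.7625, 0, 0, 0, 0]]]' --finger_gap 0

```text
t: 8.35
ee_pos: [0.5445, -0.3499, 0.1957]
ee_rot: [-0.055, -3.14, -0.0]
contact_force: [0.0, 0.4, 0.5]
finger_gap: -0.0001
finger_force: 0.0
```

Run:
```python
from h import *
f=grab("wrist");save(f,"w5");s=arm.state();t=grab("top");save(t,"t5")
Rm=R.from_rotvec(s["ee_rot"]).as_matrix()
print(s["t"],s["ee_pos"],s["contact_force"],Rm.round(3),Rm.T@(np.array([.5433,-.35,.04])-s["ee_pos"]))
```

```text
8.4 [ 0.5454717  -0.34807805  0.19569589] [ 0.70253815 -0.21885796 -0.3178712 ] [[-0.999  0.032 -0.001]
 [ 0.032  0.999  0.001]
 [ 0.001  0.001 -1.   ]] [ 0.00199272 -0.0021875   0.15569478]
```

View pics/w5.png

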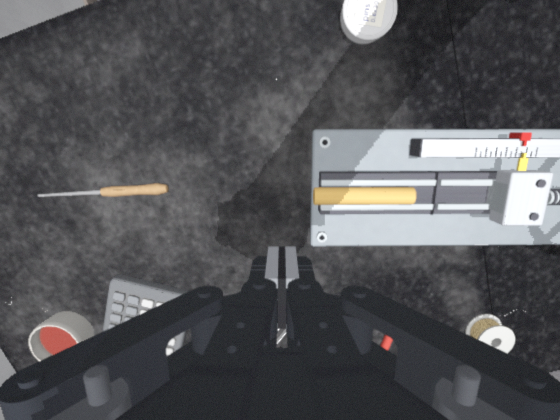

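The rod tail is at (315,196), its tip at (415,196) and the stop face about (492,197). The pointer (522,160) is still opposite the nose (522,141).

Run:
```python
from h import *
f=load("w5");t=load("top")
T=lambda u,v:(95+(u-1.5)/4,180+(v-1.5)/4)
print("tail",atz(f,315,196,.042),tri(f,(315,196),t,T(758,197)));print("tip",atz(f,415.5,196,.042))
print("stop",atz(f,492,197,.058))
print("p-m",atz(f,522,154,.043),atz(f,522,143,.043))
```

```text
tail [ 0.54327645 -0.31699959  0.042     ] (array([ 0.54285645, -0.31819222,  0.04748428]), np.float64(0.0019445262028632265))
tip [ 0.54680763 -0.21654559  0.042     ]
stop [ 0.54668111 -0.15026563  0.058     ]
p-m [ 0.50851501 -0.11613995  0.043     ] [ 0.49804202 -0.11785587  0.043     ]
```

nudge_tcp --moves '[[[0.005, -0.01, 0.0375, 0, 0, 0], [0.005, -0.01, 0.1125, 0, 0, 0], [0.005, -0.01, 0.2, 0, 0, 0], [0.005, -0.01, 0.2875, 0, 0, 0], [0.005, -0.01, 0.35, 0, 0, 0], [0.005, -0.01, 0.3825, 0, 0, 0], [0.005, -0.01, 0.39, 0, 0, 0], [0.005, -0.01, 0.39, 0, 0, 0], [0.005, -0.01, 0.39, 0, 0, 0]]]'

```text
t: 9.2
ee_pos: [0.5448, -0.3528, 0.0418]
ee_rot: [0.049, 3.139, -0.002]
contact_force: [-0.3, 0.2, 0.5]
finger_gap: -0.0003
finger_force: 0.0
```

nudge_tcp --moves '[[[0, 0.0125, 0, 0, 0, 0], [0, 0.025, 0, 0, 0, 0], [0, 0.04, 0, 0, 0, 0], [0, 0.055, 0, 0, 0, 0], [0, 0.07, 0, 0, 0, 0], [0, 0.085, 0, 0, 0, 0], [0, 0.1, 0, 0, 0, 0], [0, 0.1125, 0, 0, 0, 0], [0, 0.125, 0, 0, 0, 0], [0, 0.1375, 0, 0, 0, 0], [0, 0.1375, 0, 0, 0, 0], [0, 0.1375, 0, 0, 0, 0]]]'

```text
t: 10.2
ee_pos: [0.5453, -0.2968, 0.0402]
ee_rot: [-0.049, -3.141, -0.001]
contact_force: [-0.0, -0.8, 0.7]
finger_gap: 0.0001
finger_force: 0.4
```

Run:
```python
from h import *
f=grab("wrist");save(f,"w6");s=arm.state();t=grab("top");save(t,"t6")
print(s["t"],s["ee_pos"],s["contact_force"])
cv2.imwrite("pics/w6c.png",f["img"][0:420,200:560,::-1])
```

```text
10.25 [ 0.54505234 -0.29695103  0.03998203] [ 0.62347362 -1.02825612 -0.07992771]
```

View pics/w6c.png

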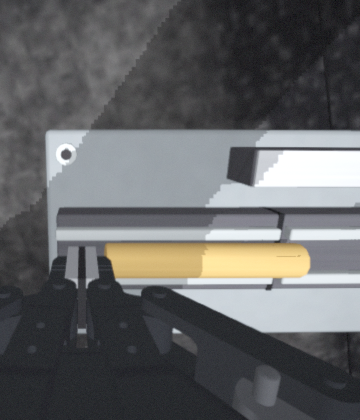

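The fingers are pushing the rod: tail at px (305,260), tip about (509,260). Next: the remaining gap.

Run:
```python
from h import *
f=load("w6");print(atz(f,305,255,.042),atz(f,509,260,.042))
t=load("t6");print(proj(t,[.545,-.297,.04]))
c=t["img"][205:255,170:300,::-1];cv2.imwrite("pics/t6c.png",cv2.resize(c,None,fx=6,fy=6,interpolation=cv2.INTER_CUBIC))
```

```text
[ 0.54034992 -0.2855803   0.042     ] [ 0.54667121 -0.18212617  0.042     ]
[274.30733953 228.54455022]
```

View pics/t6c.png

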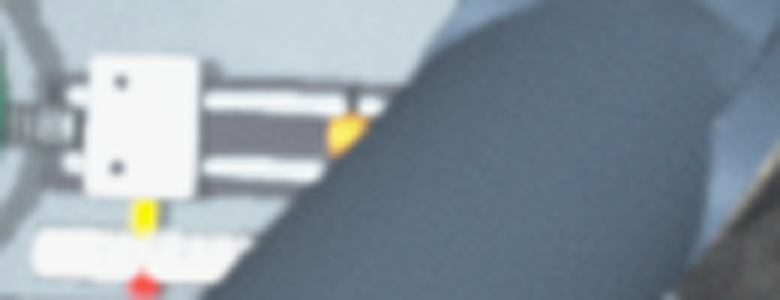

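The top crop shows the rod tip at (330,133) and the stop face edge at (200,130), so the gap is about 45 mm. The pointer (145,215) still lines up with the tab (144,285). Push on, then close in slowly.

To row units: 0.038 m is 0.095, 0.037 m is 0.0925.

nudge_tcp --moves '[[[0, 0.0125, 0, 0, 0, 0], [0, 0.025, 0, 0, 0, 0], [0, 0.0375, 0, 0, 0, 0], [0, 0.05, 0, 0, 0, 0], [0, 0.0625, 0, 0, 0, 0], [0, 0.075, 0, 0, 0, 0], [0, 0.085, 0, 0, 0, 0], [0, 0.0925, 0, 0, 0, 0], [0, 0.095, 0, 0, 0, 0], [0, 0.095, 0, 0, 0, 0]]]'

```text
t: 11.13
ee_pos: [0.5465, -0.2591, 0.0403]
ee_rot: [-0.049, -3.141, -0.001]
contact_force: [0.4, 0.4, -0.5]
finger_gap: -0.0001
finger_force: 0.0
```

nudge_tcp --moves '[[[-0.0013, 0.0025, 0, 0, 0, 0], [-0.0013, 0.005, 0, 0, 0, 0], [-0.0013, 0.0075, 0, 0, 0, 0], [-0.0013, 0.0075, 0, 0, 0, 0], [-0.0013, 0.0075, 0, 0, 0, 0]]]'

```text
t: 11.55
ee_pos: [0.547, -0.2568, 0.0403]
ee_rot: [0.05, 3.141, 0.0]
contact_force: [0.4, -0.3, -0.2]
finger_gap: -0.0001
finger_force: 0.2
```

Run:
```python
from h import *
f=grab("wrist");save(f,"w7");s=arm.state();t=grab("top");save(t,"t7")
print(s["t"],s["ee_pos"],s["contact_force"])
a=cv2.resize(f["img"][180:320,400:560,::-1],(640,560)[:2] and (400,350),interpolation=cv2.INTER_CUBIC)
b=cv2.resize(t["img"][205:255,170:250,::-1],(400,250),interpolation=cv2.INTER_CUBIC)
cv2.imwrite("pics/c7.png",np.vstack([a,b]))
```

```text
11.6 [ 0.54699851 -0.25670222  0.04026384] [ 0.32203135 -0.85191699 -0.5616264 ]
```

View pics/c7.png

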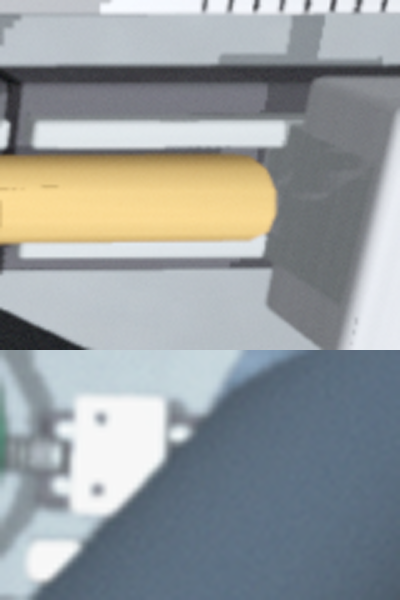

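The wrist crop has the rod tip at (277,198), a few mm short of the stop face. I'll feel for contact in 1 mm rows.

To row units: 0.003 m is 0.0075, 0.002 m is 0.005.

nudge_tcp --moves '[[[0, 0.0025, 0, 0, 0, 0], [0, 0.005, 0, 0, 0, 0], [0, 0.0075, 0, 0, 0, 0], [0, 0.0075, 0, 0, 0, 0], [0, 0.0075, 0, 0, 0, 0]]]'

```text
t: 12.07
ee_pos: [0.5471, -0.2534, 0.0402]
ee_rot: [-0.05, -3.141, -0.0]
contact_force: [0.5, 1.0, 0.8]
finger_gap: -0.0002
finger_force: 0.2
```

nudge_tcp --moves '[[[0, 0.0025, 0, 0, 0, 0], [0, 0.005, 0, 0, 0, 0], [0, 0.005, 0, 0, 0, 0], [0, 0.005, 0, 0, 0, 0]]]'

```text
t: 12.4
ee_pos: [0.5472, -0.2514, 0.0403]
ee_rot: [-0.05, -3.141, -0.0]
contact_force: [-0.5, -0.7, -0.1]
finger_gap: 0.0002
finger_force: 0.2
```

nudge_tcp --moves '[[[0, 0.0025, 0, 0, 0, 0], [0, 0.005, 0, 0, 0, 0], [0, 0.005, 0, 0, 0, 0], [0, 0.005, 0, 0, 0, 0]]]'

```text
t: 12.73
ee_pos: [0.5472, -0.2494, 0.0402]
ee_rot: [-0.05, -3.141, -0.0]
contact_force: [-0.2, -0.3, 0.3]
finger_gap: -0.0
finger_force: 0.2
```

To row units: 0.002 m is 0.005, 0.001 m is 0.0025.

nudge_tcp --moves '[[[0, 0.0025, 0, 0, 0, 0], [0, 0.005, 0, 0, 0, 0], [0, 0.005, 0, 0, 0, 0], [0, 0.005, 0, 0, 0, 0]]]'

```text
t: 13.07
ee_pos: [0.5472, -0.2482, 0.0403]
ee_rot: [0.051, 3.141, -0.001]
contact_force: [-0.6, -2.5, -0.4]
finger_gap: -0.0001
finger_force: 1.1
```

nudge_tcp --moves '[[[0, 0.0025, 0, 0, 0, 0], [0, 0.0038, 0, 0, 0, 0], [0, 0.0038, 0, 0, 0, 0]]]'

```text
t: 13.32
ee_pos: [0.5472, -0.248, 0.0405]
ee_rot: [0.052, 3.14, -0.004]
contact_force: [-0.7, -5.1, -0.4]
finger_gap: -0.0001
finger_force: 2.3
```

Run:
```python
from h import *
f=grab("wrist");save(f,"w8");s=arm.state();print(s["ee_pos"],s["contact_force"])
# rod tip column along its upper half, from brass colour
h=cv2.cvtColor(f["img"],cv2.COLOR_RGB2HSV);m=(h[...,0]>12)&(h[...,0]<30)&(h[...,1]>80)&(h[...,2]>80)
n,l,st,c=cv2.connectedComponentsWithStats(m.astype(np.uint8));print(st[1:][st[1:,4]>100])
g=load("w7");h=cv2.cvtColor(g["img"],cv2.COLOR_RGB2HSV);m=(h[...,0]>12)&(h[...,0]<30)&(h[...,1]>80)&(h[...,2]>80)
n,l,st,c=cv2.connectedComponentsWithStats(m.astype(np.uint8));print(st[1:][st[1:,4]>100])
```

```text
[ 0.54722566 -0.24797558  0.0405075 ] [-0.79305173 -4.91874621  0.04093603]
[[ 546  180   14   34  283]
 [ 303  241  207   37 6868]]
[[ 304  242  206   36 6842]]
```

Contact: the tool stalled at y = -0.248 with 5 N of reaction. Back off and lift.

To row units: -0.14 m is -0.35, -0.13 m is -0.325.

nudge_tcp --moves '[[[0, 0, 0, 0, 0, 0], [0, 0, 0, 0, 0, 0], [0, -0.01, 0, 0, 0, 0], [0, -0.03, 0, 0, 0, 0], [0, -0.0625, 0, 0, 0, 0], [0, -0.1, -0.025, 0, 0, 0], [0, -0.1375, -0.0875, 0, 0, 0], [0, -0.175, -0.175, 0, 0, 0], [0, -0.2125, -0.2625, 0, 0, 0], [0, -0.25, -0.325, 0, 0, 0], [0, -0.25, -0.35, 0, 0, 0], [0, -0.25, -0.35, 0, 0, 0]]]'

```text
t: 14.37
ee_pos: [0.5449, -0.3484, 0.1831]
ee_rot: [0.054, 3.136, -0.004]
contact_force: [0.4, -0.1, -0.4]
finger_gap: -0.0
finger_force: 0.0
```

Run:
```python
from h import *
f=grab("wrist");save(f,"w9");t=grab("top");save(t,"t9");s=arm.state();print(s["t"],s["ee_pos"],s["contact_force"])
def comp(f,a,b,smin,vmin,amin,nm):
    h=cv2.cvtColor(f["img"],cv2.COLOR_RGB2HSV);m=(h[...,0]>=a)&(h[...,0]<=b)&(h[...,1]>smin)&(h[...,2]>vmin)
    n,l,st,c=cv2.connectedComponentsWithStats(m.astype(np.uint8))
    for i in range(1,n):
        if st[i,4]>amin: print(nm,st[i],c[i].round(1))
for g,n in((f,"wrist"),(t,"top"),(load("w5"),"w5")):
    print(n);comp(g,12,24,80,120,150,"brass");comp(g,25,34,120,150,8,"yellow")
    h=cv2.cvtColor(g["img"],cv2.COLOR_RGB2HSV);m=((h[...,0]<6)|(h[...,0]>174))&(h[...,1]>150)&(h[...,2]>120)
    k,l,st,c=cv2.connectedComponentsWithStats(m.astype(np.uint8));print("red",[(st[i].tolist(),c[i].round(1)) for i in range(1,k) if st[i,4]>8])
    m=proj(g,[.5,-.1158,.043]);print("mark exp",m)
for P in([.5465,-.236,.042],[.55,-.136,.042]): print(proj(f,P),proj(t,P))
```

```text
14.4667 [ 0.54375143 -0.34473283  0.17892084] [-1.42369011  0.0993127  -0.72437383]
wrist
brass [ 94 184  69  13 269] [131.  189.3]
brass [ 395  188  111   18 1918] [449.7 196.4]
yellow [527 154   8  16  31] [529.8 160.5]
red [([519, 132, 22, 13, 142], array([531.1, 135.5])), ([385, 338, 6, 11, 31], array([387.2, 342.9]))]
mark exp [533.85105621 144.51468193]
top
brass [309  54  61  35 421] [335.6  72.5]
brass [360  84  42  45 848] [380.  105.3]
brass [351 231  32   6 157] [366.2 233.1]
brass [379 363  43  21 504] [402.4 374.6]
brass [329 393  19  27 377] [339.  406.8]
brass [414 394  42  26 870] [435.2 408.1]
brass [357 403  43  17 611] [378.8 412.1]
yellow [204 225  43   6 183] [224.8 227.2]
yellow [192 239   4   5  16] [193.6 240.8]
yellow [266 402  15  18 130] [273.8 409.9]
red [([222, 118, 16, 29, 145], array([229.1, 132.3])), ([239, 124, 14, 30, 130], array([245.5, 138.6])), ([403, 148, 19, 19, 287], array([412.3, 156.8])), ([150, 191, 11, 10, 83], array([155.1, 195.6])), ([250, 399, 10, 12, 50], array([254.4, 405.5]))]
mark exp [193.3957038  248.39766039]
w5
brass [101 184  67  11 218] [138.5 187.8]
brass [ 313  187  103   18 1626] [362.4 194.9]
yellow [518 154   6  16  29] [520.2 160.4]
red [([510, 133, 21, 12, 122], array([521.4, 136.7])), ([381, 336, 6, 11, 28], array([383.6, 341. ]))]
mark exp [523.77731011 145.01674431]
[399.79054482 197.9868884 ] [247.23059361 227.79043203]
[503.05682037 198.12532178] [202.82096936 226.19128132]
```

```bash
python3 -c "
from plant import arm, cams, order
print(order.close_job())"
```

```text
the job is handed in; nothing more can be done
None
```

I handed the job in at about 14.5 s of robot time: the pointer measured within about 0.4 mm of the red tab's nose, the rod was pushed against the stop until it stalled at 5 N, and the arm was then backed clear; the hand-in gave no verdict.

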